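# Clear and open the bifold fittings cupboard

## Robot

A 7-joint arm with a two-finger parallel gripper is mounted at the origin on a cart in front of the work surface, level with it; the furniture and walls round the work are solid. World frame = base frame: x ahead of the robot, y to its left, z up, the work surface at z = 0. Lengths are in m, angles in rad, forces in N, time in s.
With the tool pointing down it reaches from about 0.4 to 0.85 m from the base axis. Payload 4.4 kg.
Tool frame: the origin (TCP) lies midway between the tips of the shut fingers; the grasp point (between the pads) lies 19 mm behind it (robot.grip_point_offset is the distance from the TCP to the grasp point, in m); z points along the fingers, y is the line along which they close (so a half turn about z gives the same grasp; the last joint's range is limited). The gripper opens to 94 mm and grips with 3 to 60 N. Pads are 16 mm wide; open, the fingers measure 119 mm over their backs; the gripper's body (75 mm by 177 mm) begins 78 mm behind the grasp point.
Start: joints at [-1.257, 0.628, 0.038, 1.517, -0.027, 0.996, -0.02], TCP at [0.241, 0.604, 0.205] pointing down, gripper open.
Joint ranges: [-3.06, 3.06], [-0.37, 2.12], [-1.25, 1.32], [0.18, 2.47], [-1.1, 4.24], [0.23, 1.98], [-2.94, 2.94]. Speed limits (rad/s): [2.57, 2.57, 3.14, 3.14, 3.14, 3.14, 3.14].

## Interface

Orientations are given as a unit quaternion [x, y, z, w].
In Python, from bench import sense, imaging, robot gives the robot as it stands.
- The arm moves only by the tool arm_command, never from a script. Its argument "commands" is a list of rows, each a list of 3 entries, a list of its own where there are three numbers: the turn, a rotation vector about the tool's x, y, z scaled (see below), then the shift along the tool's x, y, z scaled (see below), then the opening, from -1 (shut) to 1 (fully open). A call has exactly 5 rows; each row shifts and turns the commanded pose from where the row before left it, along the tool's axes as they then stand; what a row does not reach is not made up. The controller multiplies each number of a shift by 0.03 m and each number of a turn by 45 degrees. A row lasts 1/12 s, in which the tool goes at most 41.7 mm and 7.16 degrees, less where a joint would pass 70% of its speed; a pose out of reach is approached as far as the arm can. A call with a number of a shift or a turn outside -1 to 1 is refused whole. A call with a gripper value outside its range is refused whole. The fingers move at their own pace and stop on an object; the grip force is fixed at half the most. Time passes only in rows, so rows that do not move let the fingers close, or fill a call up. It gives the time, the measured TCP pose, the force, the opening and the grip force at its end, in the units of the state.
- sense(): the state, without advancing time (a new reading comes with each control period).
- imaging.grab_frame(name): name is "scene" or "side" or "wrist"; returns a dict with "frame" (420x560x3 uint8, blue, green, red), "fx", "fy", "cx", "cy" (pixels), "origin" and "orientation" of the camera in the world; the wrist camera has in their place "T_tool_cam" (4x4, takes a point from camera to tool coordinates, whose origin is the TCP and whose axes are the flange's). Camera axes: x right, y down, z forward; pixel columns grow to the right and rows downward; lengths in m; the calibration is good to about 2 mm. A picture is of the moment at which its call begins: read the wrist's pose just before it. There is no depth.
- robot.finish_job(): hands the job in; it is judged then, once.
The state is a dict: "t": time; "joint_positions": joint angles; "qd": joint speeds; "effort": joint torques, N m; "position": TCP position; "orientation": TCP orientation; "ft_force": force on the tool from outside, world axes, zero at the start; "wrist_torque": the same for the moment, N m; "width": opening from 0.0 (shut) to 1.0 (fully open); "gripper_force": force on a finger pad.
Only numpy, scipy, OpenCV 4.12 (cv2) and the standard library are available. Lean on these libraries where they do the work, as an engineer would, in place of code of your own. Each camera call takes 0.05 s, during which the arm holds its last target. There are 200 camera calls.

## Task

I need to get into the small bifold cupboard on the bench, but somebody has leant a wooden panel across its front. First take the panel away and lean it, still standing on end, against the outside of the cupboard's right-hand end (the robot's right), without dropping it flat; then pull the door by its handle until both leaves are folded fully open, and let go. Do not knock over the glue bottle.

Things in the scene. Friction and masses are not known exactly. Their poses are not given: they have to be found in the camera images.
- cupboard: plywood bench-top cupboard on a dark recessed plinth, fixed, 140 deep (x) x 272 wide (y) x 235 mm high, yaw varies; origin at the centre of its underside on the bench, x to its back, y to its left seen from the robot, z up. Its top board reaches from x = -70 (front edge) to +70 mm; its left and right ends are at y = +136 and -136 mm
- door (a joint): angle of the bifold door's left leaf, rad: 0 closed, 1.5 folded fully open (stop). Light friction, no catch or spring; it stays where left. Opening turns the left leaf outward (clockwise from above) about door_pivot; the right leaf, its far edge held in the track under the top, turns by the same angle the other way (counter-clockwise)
- door_pivot (a point): point 194 mm above the bench on the upright pivot axis at the door's left edge, in the leaves' inner faces; in the cupboard's frame x = -55, y = +130 mm; its axes are the cupboard's
- fold (a point): point 194 mm above the bench on the upright hinge axis that joins the two leaves, in their inner faces, 130 mm from door_pivot. Both leaves are 130 mm wide, 12 mm thick, from 61 to 214 mm above the bench. Its axes turn with the right leaf: y points along that leaf to this hinge, -x is the leaf's outer side
- pull (a point): grip point on the right leaf's handle, an upright steel D-pull of 10 mm round bar from 116 to 206 mm above the bench, bent back to the leaf at both ends. The point lies on the bar's axis 194 mm above the bench: 54 mm to -x (outward) and 35 mm to -y of fold, in fold's axes, which it shares. The handle turns with the leaf, so the gripper must turn with it
- panel: plain wooden panel, 310 tall (z) x 90 wide (y) x 14 mm thick (x), 0.2 to 0.45 kg, four small screw holes; origin at the centre of its lower short edge. At the start it stands on that edge, leaning 0.28 rad away from the robot, its +x face on the front edge of the cupboard's top, before the left leaf; its upper 65 mm stand free above the cupboard
- socket_case: black tray with upright sockets, fixed, 140 (x) x 300 (y) x 45 mm high, flat on the bench in front of the cupboard's right half; origin at the centre of its underside; its far edge is 70 mm from there. The panel cannot stand on it: lean the panel behind it
- glue_bottle: white glue bottle with orange cap, 49 wide x 150 mm tall, standing; origin at the centre of its base; a bystander

How it is judged:
On the way, in this order (a step that is already met when the one before it is completed fails the run):
1. the panel leans against the cupboard's right-hand end, foot on the bench, let go (angle between the z axis of panel and the z axis of cupboard, either way round between 0.07 and 0.55 rad and angle between the x axis of panel and the y axis of cupboard, either way round below 0.6 rad and y of panel in the frame of cupboard between -0.31 and -0.136 m and x of panel in the frame of cupboard between -0.12 and 0.12 m and height (world z) of panel below 0.015 m and contact force between panel and cupboard above 0.03 N and linear speed of panel below 0.02 m/s and contact force between the fingers and panel below 0.02 N), for 0.3 s.
2. the door is on its way open, pulled by its handle (the gripper at the handle) (value of joint door between 0.4 and 1.2 rad and distance between the grasp point and pull below 0.07 m), for 0.1 s.
3. the door is folded fully open (value of joint door above 1.3 rad), for 0.2 s.
At the end, for the whole second after the job is handed in: the panel stands on a short edge on the bench beside the cupboard's right-hand end, leaning on it between 0.07 and 0.55 rad from the upright, its face within 0.6 rad of parallel to that end, at rest and released; the door is folded to more than 1.3 rad of its 1.5 and at rest (all of step 1 and value of joint door above 1.3 rad and velocity of joint door between -0.05 and 0.05 rad/s); the robot touches nothing.
It fails at once if the panel falls or is laid flat (angle between panel's own z axis and vertical above 1.2 rad).
It fails at once if the glue bottle is knocked over (angle between glue_bottle's own z axis and vertical above 0.6 rad).
It also fails if it takes over 56 s, if anything falls off the work surface, if the arm or the gripper's body presses on something with over 40 N, if the wrist force passes 120 N, or if a joint passes its speed limit or range.

## Working session

There is one attempt and no reset: what is moved stays moved. The work goes in short steps, Python scripts to look and compute and a tool call to move; the robot and the scene stay as the last step left them, time stands still between calls to the robot, and variables do not carry over. Pictures are saved under pics/ and viewed, at most 10 in all, crops included, and the job is handed in when it is done.

Besides the shell and the picture viewer there is one more tool, called after "Call:" as name([rows], argument=value, ...), one row to a line, values as JSON. arm_command: Moves the arm, as the interface text tells. Shifts and turns lie within -1 to 1; 1 stands for 0.03 m of shift or 45 degrees of turn. Its arguments: {"type":"object","properties":{"commands":{"type":"array"}},"required":["commands"]}

```bash
mkdir -p pics; ls
python3 - <<'E'
from bench import sense, imaging, robot
import cv2,json,numpy as np
s=sense();print(s)
for n in("scene","side","wrist"):
    f=imaging.grab_frame(n);cv2.imwrite(f"pics/{n}0.png",f.pop("frame"));print(n,{k:np.round(v,4).tolist() for k,v in f.items()})
print(robot.grip_point_offset)
a=cv2.imread("pics/scene0.png");b=cv2.imread("pics/side0.png")
E
```

```text
pics
{'t': 0.0, 'joint_positions': array([-1.25678231,  0.62933987,  0.03846313,  1.51833963, -0.02701131,
        0.99630511, -0.01998976]), 'qd': array([ 0.00046008, -0.00025246,  0.00102703,  0.00074173, -0.00024212,
       -0.00190619, -0.00109739]), 'effort': array([ 4.57333772e-04, -5.49751782e+01,  1.14388123e+00, -1.86645412e+01,
       -5.21008484e-02,  2.34593143e-02,  1.52305838e-04]), 'position': array([0.24072309, 0.60307176, 0.20456765]), 'orientation': array([ 1.88773583e-01,  9.82020192e-01, -9.22287130e-04, -1.63630864e-04]), 'ft_force': array([ 0.72779786, -0.18788753,  0.37024373]), 'wrist_torque': array([ 0.01653303,  0.00397681, -0.02361402]), 'gripper_force': 0.0, 'width': 0.9973389528756211}
scene {'fx': 430.2367, 'fy': 430.2367, 'cx': 274.4839, 'cy': 210.2594, 'origin': [-0.0457, -0.4479, 0.5372], 'orientation': [0.7592, -0.3947, 0.2321, -0.4626]}
side {'fx': 397.5793, 'fy': 397.5793, 'cx': 275.1029, 'cy': 205.7716, 'origin': [0.1174, 0.0679, 0.9725], 'orientation': [-0.6356, 0.732, -0.1806, 0.166]}
wrist {'fx': 298.4908, 'fy': 298.4908, 'cx': 281.0664, 'cy': 209.6904, 'T_tool_cam': [[-0.001, -0.9695, -0.2452, 0.0709], [1.0, -0.0007, -0.0013, 0.0002], [0.0011, -0.2452, 0.9695, -0.1789], [0.0, 0.0, 0.0, 1.0]]}
0.0188
```

View pics/scene0.png

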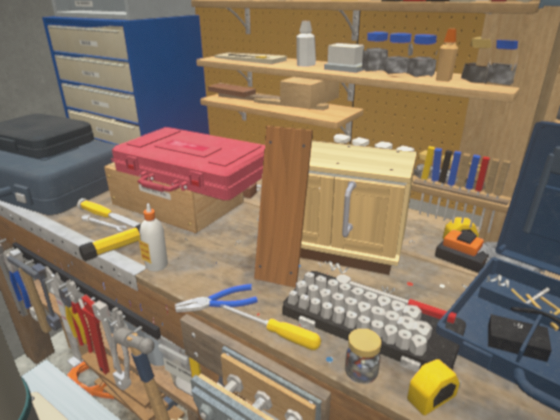

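View pics/side0.png

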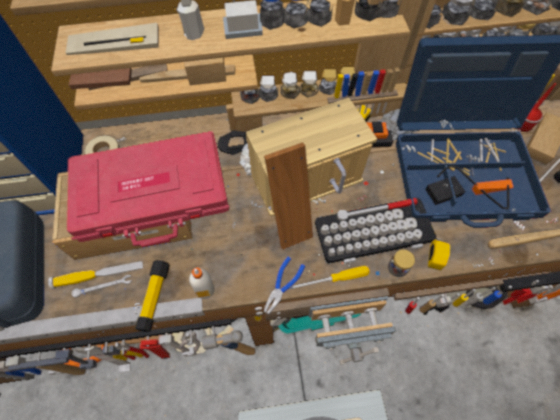

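The scene view shows the panel from about (285,128) at the top to (275,283) at the foot, the cupboard at (360,200), its handle at (348,207) and the bottle at (152,240). The side view shows the same things, with the cupboard top at (310,140) and the panel from (290,150) to (293,245). I'll enlarge both to pick corners.

Run:
```python
import cv2
a=cv2.imread("pics/scene0.png")[115:295,245:425];b=cv2.imread("pics/side0.png")[95:255,240:400]
def up(i,x0,y0,s,name):
    o=cv2.resize(i,None,fx=s,fy=s,interpolation=cv2.INTER_CUBIC)
    for k in range(0,i.shape[1],20):
        cv2.putText(o,str(x0+k),(int(k*s),9),0,.35,(0,0,255));cv2.line(o,(int(k*s),0),(int(k*s),o.shape[0]),(0,0,255) if 0 else (255,255,0),1) if k%20==0 else 0
    for k in range(0,i.shape[0],20):
        cv2.putText(o,str(y0+k),(0,int(k*s)+9),0,.35,(0,0,255));cv2.line(o,(0,int(k*s)),(o.shape[1],int(k*s)),(255,255,0),1)
    cv2.imwrite(name,o)
up(a,245,115,3.3,"pics/sc1.png");up(b,240,95,3.7,"pics/si1.png")
```

```text
(no output)
```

View pics/sc1.png

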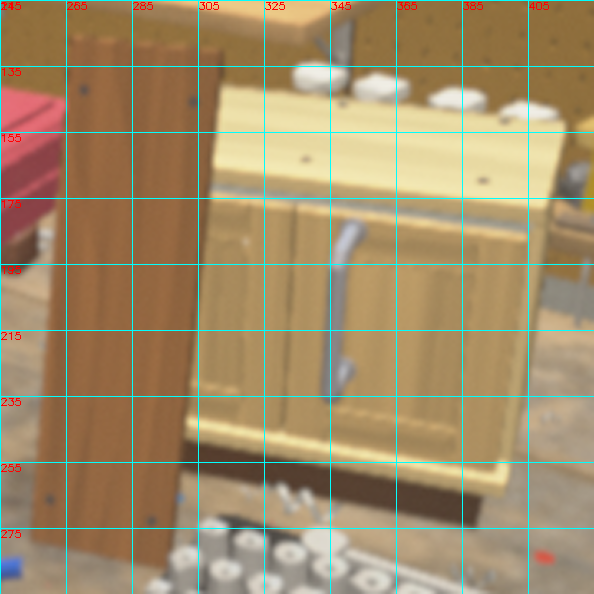

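View pics/si1.png

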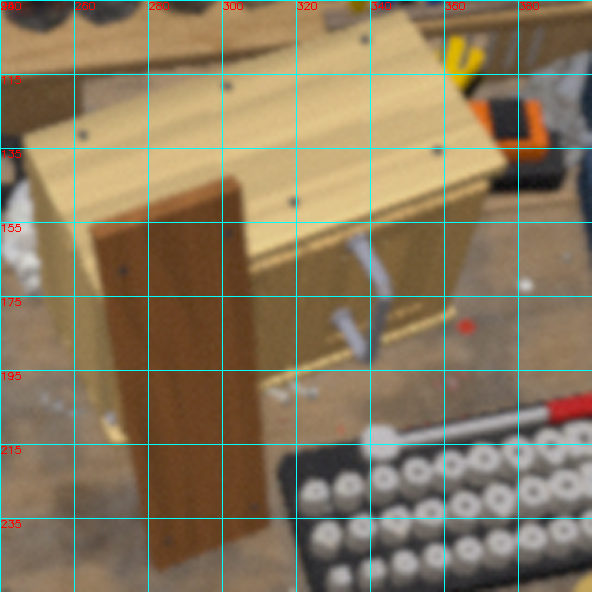

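The crops show the cupboard top corners at scene (411,178) and (416,152), and at side (247,131), (349,98) and (377,138). The panel corners are at scene (266,126), (313,130), (255,280) and (295,288). The handle bar sits near scene (347,195) to (345,236). Next I fit the poses.

```bash
cat > h.py <<'E'
import numpy as np, cv2
from scipy.spatial.transform import Rotation as R
from scipy.optimize import least_squares
CAM={"scene":(430.2367,274.4839,210.2594,[-0.0457,-0.4479,0.5372],[0.7592,-0.3947,0.2321,-0.4626]),
"side":(397.5793,275.1029,205.7716,[0.1174,0.0679,0.9725],[-0.6356,0.732,-0.1806,0.166])}
def proj(n,P):
    f,cx,cy,o,q=CAM[n];p=R.from_quat(q).inv().apply(np.atleast_2d(P)-o)
    return np.c_[f*p[:,0]/p[:,2]+cx,f*p[:,1]/p[:,2]+cy]
def tri(a,b):
    return least_squares(lambda X:np.r_[proj("scene",X)[0]-a,proj("side",X)[0]-b],[.5,0,.1])
def T(p,yaw,pitch=0): return np.array(p),R.from_euler("zy",[yaw,pitch])
def cup2w(c,P): return R.from_euler("z",c[2]).apply(np.atleast_2d(P))+[c[0],c[1],0]
S=lambda u,v:np.array([245+u/3.3,115+v/3.3]); D=lambda u,v:np.array([240+u/3.7,95+v/3.7])
E
cat > fit.py <<'E'
from h import *
np.set_printoptions(precision=4,suppress=True)
co=[("scene",[-.07,-.136,.235],S(549,208)),("scene",[.07,-.136,.235],S(566,121)),("side",[.07,.136,.235],D(25,133)),("side",[.07,-.136,.235],D(405,12)),("side",[-.07,-.136,.235],D(507,160))]
r=least_squares(lambda c:np.concatenate([proj(n,cup2w(c,P))[0]-u for n,P,u in co]),[.6,0,0]);c=r.x
print("cup",c,r.fun.round(1))
for k,a,b in[("TRf",S(549,208),D(507,160)),("TRb",S(566,121),D(405,12))]:
    t=tri(a,b);print(k,t.x,t.cost)
pc=[("scene",[-.007,.045,.31],S(70,36)),("scene",[-.007,-.045,.31],S(223,50)),("scene",[-.007,.045,0],S(32,543)),("scene",[-.007,-.045,0],S(166,570)),
("side",[-.007,.045,.31],D(97,238)),("side",[-.007,-.045,.31],D(242,188)),("side",[-.007,.045,0],D(156,572)),("side",[-.007,-.045,0],D(268,530))]
g=lambda p,P:R.from_euler("ZY",p[2:4]).apply(P)+[p[0],p[1],.007*np.sin(p[3])]
r=least_squares(lambda p:np.concatenate([proj(n,g(p,P))[0]-u for n,P,u in pc]),[.5,0,0,.28]);p=r.x
print("panel",p,r.fun.round(1),"top centre",g(p,[0,0,.31]))
for i in range(4): print("  corner z",tri(pc[i][2],pc[i+4][2]).x)
for k,a,b in[("bottle cap",[149,210],[197,273]),("bottle base",[153,268],[203,296]),("case BL",S(215,515),D(280,455)),("bar top",S(337,262),D(388,296)),("bar bot",S(330,398),D(371,360))]:
    t=tri(np.array(a),np.array(b));print(k,t.x,t.cost)
pull=cup2w(c,[-.055-.054,.0+.035-.04+.0,.194]) # placeholder
for z in(.194,.116,.206):
    P=cup2w(c,[-.109,-.035,z]);print("pull",P,proj("scene",P),proj("side",P))
print("bar crop",S(337,262),S(330,398),D(388,296),D(371,360))
E
python3 fit.py
```

```text
cup [ 0.6872 -0.0868  0.2591] [-0.8 -0.2  0.4  0.1 -0.3  0.5  0.  -1.4  0.9  0.3]
TRf [ 0.6579 -0.2361  0.2329] 0.1637700669124405
TRb [ 0.7859 -0.2     0.2357] 0.23465572683694835
panel [ 0.5248 -0.0339  0.2565  0.2783] [-0.7 -0.4 -1.2 -0.2 -1.4 -0.3 -0.2  0.8  0.3 -0.8  1.1 -1.2  0.3 -0.3
  1.2 -1.2] top centre [ 0.6072 -0.0123  0.3   ]
  corner z [0.5897 0.0295 0.3004]
  corner z [ 0.6134 -0.0572  0.3   ]
  corner z [0.5091 0.0074 0.0011]
  corner z [ 0.5298 -0.0775  0.0039]
bottle cap [0.4271 0.2084 0.1382] 1.6745590803418358
bottle base [ 0.4193  0.2196 -0.004 ] 3.6145889678201994
case BL [ 0.5713 -0.0895  0.0265] 0.7285317069463634
bar top [ 0.5872 -0.1485  0.2055] 0.46877864650496914
bar bot [ 0.5906 -0.1493  0.1193] 0.036372663421355894
pull [[ 0.5908 -0.1485  0.194 ]] [[347.1497 199.7768]] [[344.261  175.7686]]
pull [[ 0.5908 -0.1485  0.116 ]] [[344.4216 237.0421]] [[339.8834 192.7627]]
pull [[ 0.5908 -0.1485  0.206 ]] [[347.5923 193.7309]] [[344.9932 172.9266]]
bar crop [347.1212 194.3939] [345.     235.6061] [344.8649 175.    ] [340.2703 192.2973]
```

```bash
cat >> h.py <<'E'
CUP=np.array([.6872,-.0868,.2591]); PAN=np.array([.5248,-.0339,.2565,.2783])
np.set_printoptions(precision=3,suppress=True)
def tool(yaw,tilt=0):   # y_tool yaw in cup frame (deg), tilt (rad) about tool x
    a=CUP[2]+np.radians(yaw); y=np.array([np.cos(a),np.sin(a),0]);z=np.array([0,0,-1.])
    return R.from_matrix(np.c_[np.cross(y,z),y,z])*R.from_rotvec([tilt,0,0])
def state(pr=True):
    from bench import sense
    s=sense();p=s["position"];r=R.from_quat(s["orientation"])
    if pr: print("t %.2f"%s["t"],"p",p,"cup",R.from_euler("z",-CUP[2]).apply(p-[*CUP[:2],0]),"q",s["joint_positions"],"F",s["ft_force"],"w %.3f g %.1f"%(s["width"],s["gripper_force"]))
    return p,r
def go(tp,tr=None,pr=True):
    p,r=state(pr);tr=tr or r
    print("shift before turn",r.inv().apply(tp-p)/.03,"turn",(r.inv()*tr).as_rotvec()/np.radians(45),"shift after turn",tr.inv().apply(tp-p)/.03)
E
python3 - <<'E'
from h import *
g=lambda P:R.from_euler("ZY",PAN[2:4]).apply(P)+[PAN[0],PAN[1],.002]
print("pre",g([0,0,.42]),"grasp",g([0,0,.265]))
p,r=state()
go(np.r_[p[:2],.40]); go(g([0,0,.42]),tool(0,0),False); go(g([0,0,.42]),tool(0,.28),False)
# overlay
im=cv2.imread("pics/side0.png");im2=cv2.imread("pics/scene0.png")
for i,n in((im,"side"),(im2,"scene")):
    f=lambda P:tuple(int(v) for v in proj(n,cup2w(CUP,P))[0])
    for P in[[-.035,-.184,0],[.055,-.184,0],[.055,-.2,0],[-.035,-.2,0],[-.035,-.136,.235],[.055,-.136,.235],[-.035,-.31,0],[.055,-.31,0],[-.12,-.15,0],[-.2,-.25,0]]: cv2.circle(i,f(P),2,(0,255,0),-1)
o=np.vstack([cv2.resize(im[60:260,220:460],None,fx=2,fy=1.5),cv2.resize(im2[100:300,260:500],None,fx=2,fy=1.5)]);cv2.imwrite("pics/ov.png",o)
E
```

```text
pre [ 0.636 -0.005  0.406] grasp [ 0.595 -0.015  0.257]
t 0.15 p [0.241 0.603 0.205] cup [-0.255  0.781  0.205] q [-1.257  0.629  0.038  1.518 -0.027  0.996 -0.02 ] F [0.47  0.246 1.627] w 1.001 g 0.0
t 0.15 p [0.241 0.603 0.205] cup [-0.255  0.781  0.205] q [-1.257  0.629  0.038  1.518 -0.027  0.996 -0.02 ] F [0.47  0.246 1.627] w 1.001 g 0.0
shift before turn [ 0.    -0.009 -6.507] turn [0. 0. 0.] shift after turn [ 0.    -0.009 -6.507]
shift before turn [-19.761 -13.937  -6.682] turn [-0.002  0.001  1.186] shift after turn [-22.964   7.556  -6.702]
shift before turn [-19.761 -13.937  -6.682] turn [0.329 0.167 1.178] shift after turn [-22.964   5.41   -8.529]
```

View pics/ov.png

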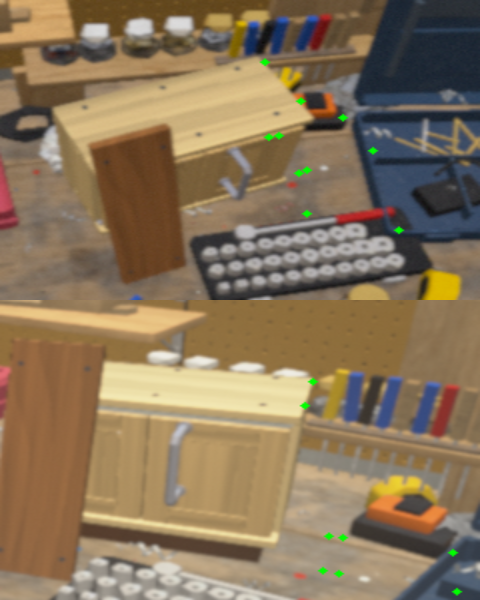

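The marked spot at the cupboard's right end is free bench, with a black and orange case behind it. I'll check that case's distance and start moving.

Run:
```python
from h import *
for n,u in(("scene",(436,259)),("scene",(484,270)),("side",(392,143)),("side",(388,148))):
    f,cx,cy,o,q=CAM[n];d=R.from_quat(q).apply([(u[0]-cx)/f,(u[1]-cy)/f,1]);P=np.array(o)-d*o[2]/d[2]
    print(n,P,"cup",R.from_euler("z",-CUP[2]).apply(P-[*CUP[:2],0]))
```

```text
scene [ 0.796 -0.274  0.   ] cup [ 0.057 -0.209  0.   ]
scene [ 0.811 -0.37   0.   ] cup [ 0.048 -0.305  0.   ]
side [ 0.803 -0.371  0.   ] cup [ 0.039 -0.304  0.   ]
side [ 0.786 -0.354  0.   ] cup [ 0.028 -0.283  0.   ]
```

Call:
arm_command([
  [[0,0,0.14],[0,0,-1],1],
  [[0,0,0.15],[0,0,-1],1],
  [[0,0,0.15],[0,0,-1],1],
  [[0,0,0.15],[0,0,-1],1],
  [[0,0,0.15],[0,0,-1],1],
])

```text
t: 0.57
position: [0.2407, 0.6033, 0.3567]
orientation: [0.465, 0.885, -0.0, -0.0]
ft_force: [0.5, -0.0, -0.6]
width: 1.001
gripper_force: 0.0
```

Call:
arm_command([
  [[0,0,0.15],[0,0,-0.7],0.2],
  [[0,0,0.15],[0,0,-0.7],0],
  [[0,0,0.145],[0,0,-0.3],-0.15],
  [[0,0,0],[-0.5,0.2,0],-0.15],
  [[0,0,0],[-0.8,0.3,0],-0.15],
])

```text
t: 0.98
position: [0.2632, 0.5718, 0.4061]
orientation: [0.607, 0.794, 0.0, -0.001]
ft_force: [0.0, -0.9, -0.5]
width: 0.681
gripper_force: 0.0
```

Run:
```python
from h import *
go(np.array([.636,-.005,.406]),tool(0,0))
```

```text
t 0.98 p [0.263 0.572 0.406] cup [-0.241  0.745  0.406] q [-1.356  0.476  0.303  1.255 -0.14   1.43  -0.8  ] F [ 0.036 -0.944 -0.461] w 0.681 g 0.0
shift before turn [-21.812   6.953  -0.034] turn [-0.001 -0.002  0.008] shift after turn [-21.769   7.086   0.004]
```

Call:
arm_command([
  [[0,0,0],[-1,0.32,0],-0.15],
  [[0,0,0],[-1,0.32,0],-0.15],
  [[0,0,0],[-1,0.32,0],-0.15],
  [[0,0,0],[-1,0.32,0],-0.15],
  [[0,0,0],[-1,0.32,0],-0.15],
])

```text
t: 1.4
position: [0.3509, 0.4357, 0.4063]
orientation: [0.609, 0.793, -0.0, -0.0]
ft_force: [0.7, 0.4, 0.7]
width: 0.428
gripper_force: 0.0
```

Call:
arm_command([
  [[0,0,0],[-1,0.32,0],-0.15],
  [[0,0,0],[-1,0.32,0],-0.15],
  [[0,0,0],[-1,0.32,0],-0.15],
  [[0,0,0],[-1,0.32,0],-0.15],
  [[0,0,0],[-1,0.32,0],-0.15],
])

```text
t: 1.82
position: [0.4358, 0.3032, 0.4063]
orientation: [0.609, 0.793, -0.0, -0.0]
ft_force: [1.6, 0.9, 0.2]
width: 0.424
gripper_force: 0.0
```

Call:
arm_command([
  [[0,0,0],[-1,0.32,0],-0.15],
  [[0,0,0],[-1,0.32,0],-0.15],
  [[0,0,0],[-1,0.32,0],-0.15],
  [[0,0,0],[-1,0.32,0],-0.15],
  [[0,0,0],[-1,0.32,0],-0.15],
])

```text
t: 2.23
position: [0.5208, 0.1707, 0.4063]
orientation: [0.609, 0.793, -0.0, -0.0]
ft_force: [1.0, 0.4, -0.1]
width: 0.427
gripper_force: 0.0
```

Call:
arm_command([
  [[0,0,0],[-1,0.32,0],-0.15],
  [[0.12,0,0],[-1,0.32,0],-0.15],
  [[0.12,0,0],[-1,0.32,0],-0.15],
  [[0.116,0,0],[-1,0.3,0],-0.15],
  [[0,0,0],[0,0,0],-0.15],
])

```text
t: 2.65
position: [0.5915, 0.0598, 0.3953]
orientation: [0.606, 0.782, -0.118, -0.087]
ft_force: [-1.3, 0.3, -3.1]
width: 0.425
gripper_force: 0.0
```

Run:
```python
from h import *
go(np.array([.636,-.005,.406]),tool(0,.278))
from bench import imaging
f=imaging.grab_frame("scene")["frame"];g=imaging.grab_frame("wrist")["frame"]
cv2.imwrite("pics/v5.png",np.hstack([cv2.resize(f[60:300,180:440],None,fx=1.5,fy=1.5),cv2.resize(g,(400,360))]))
```

```text
t 2.65 p [0.591 0.06  0.395] cup [-0.055  0.166  0.395] q [-0.383  0.645  0.468  1.069 -0.188  1.767  0.282] F [-1.289  0.336 -3.06 ] w 0.425 g 0.0
shift before turn [-2.466  0.758 -0.588] turn [-0.021  0.005 -0.009] shift after turn [-2.469  0.749 -0.585]
```

View pics/v5.png

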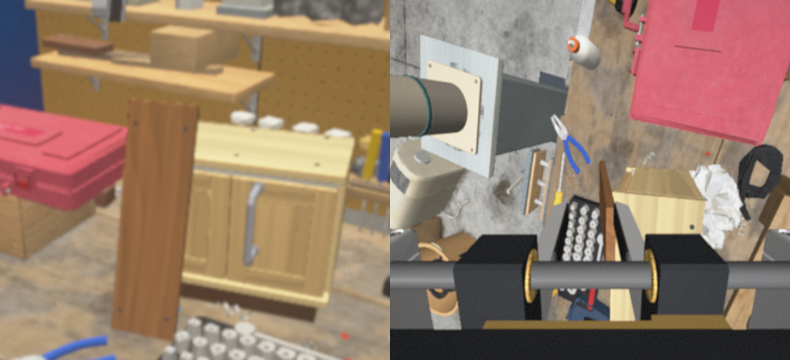

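The panel stands unmoved and the gripper is left of it. The panel's top edge lies near the finger gap in the wrist view at (605,190). Next I align above it.

Call:
arm_command([
  [[-0.01,0,0],[-0.82,0.25,-0.2],-0.15],
  [[-0.01,0,0],[-0.82,0.25,-0.2],-0.15],
  [[0,0,-0.01],[-0.82,0.25,-0.2],-0.15],
  [[0,0,0],[0,0,0],-0.15],
  [[0,0,0],[0,0,0],-0.15],
])

```text
t: 3.17
position: [0.6318, 0.0011, 0.4168]
orientation: [0.602, 0.788, -0.103, -0.08]
ft_force: [-0.6, 0.5, 0.3]
width: 0.425
gripper_force: 0.0
```

Run:
```python
from h import *
g=lambda P:R.from_euler("ZY",PAN[2:4]).apply(P)+[PAN[0],PAN[1],.002]
go(g([0,0,.265]),tool(0,.278))
p,r=state(False)
from bench import imaging
w=imaging.grab_frame("wrist");M=w["T_tool_cam"];im=w["frame"]
for P in([-.007,.045,.31],[-.007,-.045,.31],[.007,.045,.31],[.007,-.045,.31]):
    c=np.linalg.inv(M)@np.r_[r.inv().apply(g(P)-p),1];uv=(int(w["fx"]*c[0]/c[2]+w["cx"]),int(w["fy"]*c[1]/c[2]+w["cy"]));print(uv);cv2.circle(im,uv,1,(0,255,0),-1)
cv2.imwrite("pics/v6.png",im)
```

```text
t 3.17 p [0.632 0.001 0.417] cup [-0.031  0.099  0.417] q [-0.26   0.691  0.464  0.912 -0.195  1.836  0.383] F [-0.558  0.482  0.312] w 0.425 g 0.0
shift before turn [-0.221  0.099  5.493] turn [ 0.021 -0.     0.01 ] shift after turn [-0.219  0.193  5.49 ]
(278, 167)
(277, 252)
(292, 167)
(290, 252)
```

View pics/v6.png

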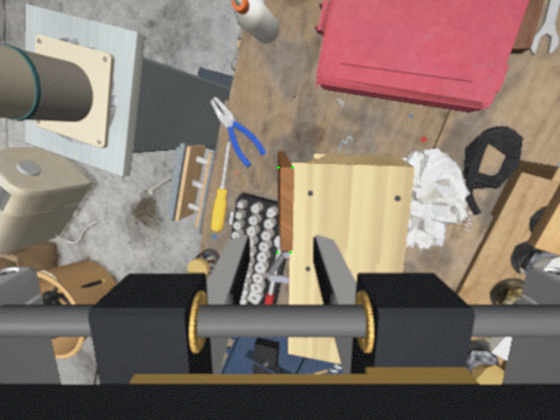

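The panel's top edge shows at x 279–293, y 165–252, matching the model and centred between the fingertips. I descend and grip.

Call:
arm_command([
  [[0.02,0,0.01],[-0.11,0.1,0.8],-0.15],
  [[0,0,0],[-0.11,0.09,0.9],-0.15],
  [[0,0,0],[0,0,0.9],-0.15],
  [[0,0,0],[0,0,0.9],-0.15],
  [[0,0,0],[0,0,0.9],-0.15],
])

```text
t: 3.63
position: [0.6032, -0.0102, 0.2866]
orientation: [0.602, 0.786, -0.109, -0.085]
ft_force: [-0.1, -0.3, -0.4]
width: 0.428
gripper_force: 0.0
```

Call:
arm_command([
  [[0,0,0],[0,0,0.6],-0.15],
  [[0,0,0],[0,0,0.45],-0.15],
  [[0,0,0],[0,0,0],-0.15],
  [[0,0,0],[0,0,0],-1],
  [[0,0,0],[0,0,0],-1],
])

```text
t: 4.05
position: [0.5966, -0.0138, 0.2579]
orientation: [0.603, 0.786, -0.11, -0.084]
ft_force: [-0.6, -0.6, -0.6]
width: 0.318
gripper_force: 0.0
```

Call:
arm_command([
  [[0,0,0],[0,0,0],-1],
  [[0,0,0],[0,0,0],-1],
  [[0,0,0],[0,0,0],-1],
  [[0,0,0],[0,0,0],-1],
  [[0,0,0],[0,0,0],-1],
])

```text
t: 4.47
position: [0.5964, -0.0152, 0.2573]
orientation: [0.603, 0.785, -0.11, -0.085]
ft_force: [0.1, 0.9, 5.7]
width: 0.144
gripper_force: 30.0
```

Run:
```python
from h import *
go(np.array([.595,-.015,.257]),tool(0,.278))
```

```text
t 4.47 p [ 0.596 -0.015  0.257] cup [-0.069  0.092  0.257] q [-0.291  0.707  0.454  1.331 -0.193  1.427  0.416] F [0.072 0.86  5.714] w 0.144 g 30.0
shift before turn [ 0.018 -0.039  0.021] turn [-0.001  0.001  0.001] shift after turn [ 0.018 -0.039  0.021]
```

Panel gripped (opening 13.5 mm, 30 N). I pull it off the cupboard, set it upright and carry it right.

Call:
arm_command([
  [[0,0,0],[0,-0.5,-0.2],-1],
  [[0,0,0],[0,-0.9,-0.4],-1],
  [[0,0,0],[0,-1,-0.5],-1],
  [[0,0,0],[0,-1,-0.5],-1],
  [[0,0,0],[0,-1,-0.5],-1],
])

```text
t: 4.88
position: [0.4891, -0.0435, 0.3534]
orientation: [0.603, 0.785, -0.111, -0.085]
ft_force: [0.1, -0.5, -1.2]
width: 0.15
gripper_force: 30.0
```

Call:
arm_command([
  [[-0.08,0,0],[0,-0.2,-0.2],-1],
  [[-0.1,0,0],[0,0,0],-1],
  [[-0.1,0,0],[0,0,0],-1],
  [[-0.074,0,0],[0,0,0],-1],
  [[0,0,0],[0,0,0],-1],
])

```text
t: 5.3
position: [0.4838, -0.0456, 0.3614]
orientation: [0.61, 0.792, 0.0, -0.0]
ft_force: [-1.5, -1.0, -2.4]
width: 0.15
gripper_force: 30.0
```

Run:
```python
from h import *
go(cup2w(CUP,[-.19,-.21,.36])[0],tool(0,0))
```

```text
t 5.30 p [ 0.484 -0.046  0.361] cup [-0.186  0.092  0.361] q [-0.348  0.258  0.505  1.727 -0.134  1.191  0.45 ] F [-1.455 -0.961 -2.379] w 0.150 g 30.0
shift before turn [-10.064  -0.114   0.035] turn [ 0.    -0.001 -0.002] shift after turn [-10.064  -0.13    0.046]
```

Call:
arm_command([
  [[0,0,0],[-0.4,0,0],-1],
  [[0,0,0],[-0.8,0,0],-1],
  [[0,0,0],[-0.8,0,0],-1],
  [[0,0,0],[-0.8,0,0],-1],
  [[0,0,0],[-0.8,0,0],-1],
])

```text
t: 5.72
position: [0.5145, -0.1493, 0.3599]
orientation: [0.609, 0.793, -0.002, -0.002]
ft_force: [-0.4, -0.0, -3.1]
width: 0.145
gripper_force: 30.0
```

Call:
arm_command([
  [[0,0,0],[-0.8,0,0],-1],
  [[0,0,0],[-0.8,0,0],-1],
  [[0,0,0],[-0.8,0,0],-1],
  [[0,0,0],[-0.8,0,0],-1],
  [[0,0,0],[-0.8,0,0],-1],
])

```text
t: 6.13
position: [0.5455, -0.2654, 0.3594]
orientation: [0.609, 0.793, -0.001, -0.002]
ft_force: [0.5, -0.4, -2.7]
width: 0.147
gripper_force: 30.0
```

Call:
arm_command([
  [[0,0,0],[-0.8,0,0],-1],
  [[0,0,0],[-0.8,0,0],-1],
  [[0,0,0],[-0.8,0,0],-1],
  [[0,0,0.08],[0,0,0],-1],
  [[0,0,0.14],[0,0,0],-1],
])

```text
t: 6.55
position: [0.5632, -0.3361, 0.3587]
orientation: [0.677, 0.736, -0.002, -0.002]
ft_force: [-0.3, 0.0, -2.4]
width: 0.145
gripper_force: 30.0
```

Call:
arm_command([
  [[0,0,0.14],[0,0,0],-1],
  [[0,0,0.14],[0,0,0],-1],
  [[0,0,0.14],[0,0,0],-1],
  [[0,0,0.14],[0,0,0],-1],
  [[0,0,0.14],[0,0,0],-1],
])

```text
t: 6.97
position: [0.5639, -0.3337, 0.3592]
orientation: [0.851, 0.524, -0.002, -0.002]
ft_force: [0.1, -0.1, -1.7]
width: 0.146
gripper_force: 30.0
```

Call:
arm_command([
  [[0,0,0.14],[0,0,0],-1],
  [[0,0,0.14],[0,0,0],-1],
  [[0,0,0.14],[0,0,0],-1],
  [[0,0,0.14],[0,0,0],-1],
  [[0,0,0.14],[0,0,0],-1],
])

```text
t: 7.38
position: [0.564, -0.3335, 0.3592]
orientation: [0.962, 0.274, -0.002, -0.001]
ft_force: [-0.4, 0.5, -2.9]
width: 0.145
gripper_force: 30.0
```

Run:
```python
from h import *
go(cup2w(CUP,[-.02,-.21,.36])[0],tool(-90,0))
```

```text
t 7.38 p [ 0.564 -0.334  0.359] cup [-0.182 -0.207  0.359] q [ 0.062  0.647  0.856  1.273 -0.474  1.43  -0.137] F [-0.432  0.497 -2.86 ] w 0.145 g 30.0
shift before turn [ 5.145  1.673 -0.053] turn [-0.003  0.005  0.376] shift after turn [ 5.41   0.102 -0.028]
```

Call:
arm_command([
  [[0,0,0.125],[0,0,0],-1],
  [[0,0,0.125],[0,0,0],-1],
  [[0,0,0.125],[0.3,0,0],-1],
  [[0,0,0],[0.7,0,0],-1],
  [[0,0,0],[0.8,0,0],-1],
])

```text
t: 7.8
position: [0.6154, -0.3191, 0.3595]
orientation: [0.991, 0.131, -0.002, -0.001]
ft_force: [1.7, -0.4, -2.5]
width: 0.144
gripper_force: 30.0
```

Call:
arm_command([
  [[0,0,0],[0.8,0,0],-1],
  [[0,0,0],[0.8,0,0],-1],
  [[0,0,0],[0.8,0,0],-1],
  [[0,0,0],[0.7,0,0],-1],
  [[0,0,0],[0.5,0,0],-1],
])

```text
t: 8.22
position: [0.7219, -0.2888, 0.3574]
orientation: [0.991, 0.134, -0.002, -0.001]
ft_force: [1.2, -0.8, -2.9]
width: 0.148
gripper_force: 30.0
```

Call:
arm_command([
  [[-0.085,0,0],[0,0,0],-1],
  [[-0.085,0,0],[0,0,0],-1],
  [[-0.085,0,0],[0,0,0],-1],
  [[0,0,0],[0,0,0],-1],
  [[0,0,0],[0,0,0],-1],
])

```text
t: 8.63
position: [0.7205, -0.2879, 0.3586]
orientation: [0.986, 0.133, 0.011, 0.097]
ft_force: [-0.0, 0.8, -2.6]
width: 0.148
gripper_force: 30.0
```

Run:
```python
from h import *
go(cup2w(CUP,[-.02,-.165,.275])[0],tool(-90,-.2))
go(cup2w(CUP,[-.02,-.138,.261])[0],tool(-90,-.2),False)
from bench import imaging
f=imaging.grab_frame("scene")["frame"];g=imaging.grab_frame("side")["frame"]
cv2.imwrite("pics/v7.png",np.hstack([cv2.resize(f[20:320,290:520],None,fx=1.7,fy=1.7),cv2.resize(g[10:310,250:480],None,fx=1.7,fy=1.7)]))
```

```text
t 8.63 p [ 0.72  -0.288  0.359] cup [-0.019 -0.203  0.359] q [-0.103  0.829  0.972  1.007 -0.535  1.424 -0.641] F [-0.016  0.762 -2.598] w 0.148 g 30.0
shift before turn [ 0.    -1.784  2.485] turn [-0.005  0.003  0.012] shift after turn [-0.022 -1.793  2.479]
shift before turn [ 0.01  -2.758  2.768] turn [-0.005  0.003  0.012] shift after turn [-0.022 -2.768  2.757]
```

View pics/v7.png

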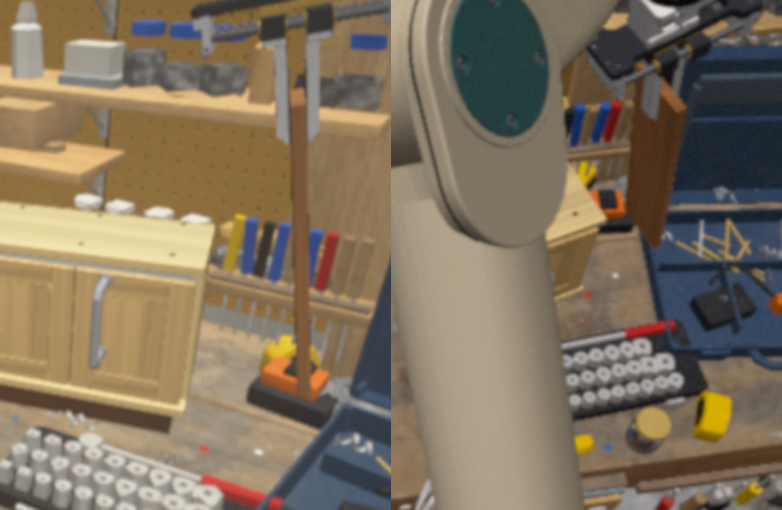

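The scene view shows the panel held upright in the fingers beside the cupboard, hovering with its foot near (305,400) and slightly leaned toward the cupboard. I move in and lower it.

Call:
arm_command([
  [[0,0,0.012],[0,-0.62,-0.12],-1],
  [[0,0,0],[0,-0.62,-0.12],-1],
  [[0,0,0],[0,-0.18,0.9],-1],
  [[0,0,0],[0,-0.18,0.9],-1],
  [[0,0,0],[0,-0.18,0.9],-1],
])

```text
t: 9.15
position: [0.7099, -0.256, 0.2771]
orientation: [0.987, 0.126, 0.013, 0.099]
ft_force: [-0.0, 0.3, -2.1]
width: 0.148
gripper_force: 30.0
```

Call:
arm_command([
  [[0,0,0],[0,-0.02,0.1],-1],
  [[0,0,0],[0,-0.02,0.1],-1],
  [[0,0,0],[0,-0.02,0.1],-1],
  [[0,0,0],[0,0,0],-1],
  [[0,0,0],[0,0,0],-1],
])

```text
t: 9.57
position: [0.7105, -0.2558, 0.2702]
orientation: [0.987, 0.126, 0.014, 0.1]
ft_force: [-0.3, -0.2, -3.0]
width: 0.145
gripper_force: 30.0
```

Run:
```python
from h import *
go(cup2w(CUP,[-.02,-.138,.261])[0],tool(-90,-.2))
```

```text
t 9.57 p [ 0.711 -0.256  0.27 ] cup [-0.021 -0.169  0.27 ] q [-0.203  0.853  0.964  1.247 -0.563  1.205 -0.635] F [-0.337 -0.205 -2.993] w 0.145 g 30.0
shift before turn [ 0.02  -1.085  0.09 ] turn [ 0.002 -0.001 -0.006] shift after turn [ 0.026 -1.085  0.092]
```

Call:
arm_command([
  [[0,0,0],[0,-0.02,0.09],-1],
  [[0,0,0],[0,-0.02,0.09],-1],
  [[0,0,0],[0,-0.2,-0.02],-1],
  [[0,0,0],[0,-0.2,-0.04],-1],
  [[0,0,0],[0,-0.2,-0.04],-1],
])

```text
t: 9.98
position: [0.7053, -0.2362, 0.2624]
orientation: [0.987, 0.127, 0.013, 0.099]
ft_force: [0.0, -0.2, -1.7]
width: 0.147
gripper_force: 30.0
```

Call:
arm_command([
  [[0,0,0],[0,-0.15,-0.03],-1],
  [[0,0,0],[0,-0.1,-0.02],-1],
  [[0,0,0],[0,0,0],-1],
  [[0,0,0],[0,0,0],-1],
  [[0,0,0],[0,0,0],-1],
])

```text
t: 10.4
position: [0.7035, -0.2294, 0.2623]
orientation: [0.987, 0.127, 0.013, 0.099]
ft_force: [0.5, 0.9, -1.7]
width: 0.149
gripper_force: 30.0
```

Run:
```python
from h import *
go(cup2w(CUP,[-.02,-.138,.261])[0],tool(-90,-.2))
```

```text
t 10.40 p [ 0.704 -0.229  0.262] cup [-0.021 -0.142  0.262] q [-0.255  0.843  0.971  1.301 -0.562  1.178 -0.652] F [ 0.52   0.909 -1.734] w 0.149 g 30.0
shift before turn [ 0.024 -0.141  0.016] turn [ 0.     0.    -0.005] shift after turn [ 0.025 -0.141  0.016]
```

Call:
arm_command([
  [[0,0,0],[0,-0.08,0.02],-1],
  [[0,0,0],[0,-0.08,0.02],-1],
  [[0,0,0],[0,-0.06,0],-1],
  [[0,0,0],[0,0,0],-1],
  [[0,0,0],[0,0,0],-1],
])

```text
t: 10.82
position: [0.7023, -0.2259, 0.2615]
orientation: [0.987, 0.126, 0.014, 0.101]
ft_force: [0.7, -2.9, 5.7]
width: 0.145
gripper_force: 30.1
```

Run:
```python
from h import *
state()
from bench import imaging
for n in("scene","side"): cv2.imwrite(f"pics/{n}8.png",imaging.grab_frame(n)["frame"])
f=cv2.imread("pics/scene8.png")
cv2.imwrite("pics/v8.png",cv2.resize(f[60:310,300:520],None,fx=2.4,fy=2.4))
```

```text
t 10.82 p [ 0.702 -0.226  0.261] cup [-0.021 -0.138  0.261] q [-0.267  0.841  0.974  1.313 -0.56   1.168 -0.657] F [ 0.67  -2.851  5.744] w 0.145 g 30.1
```

View pics/v8.png

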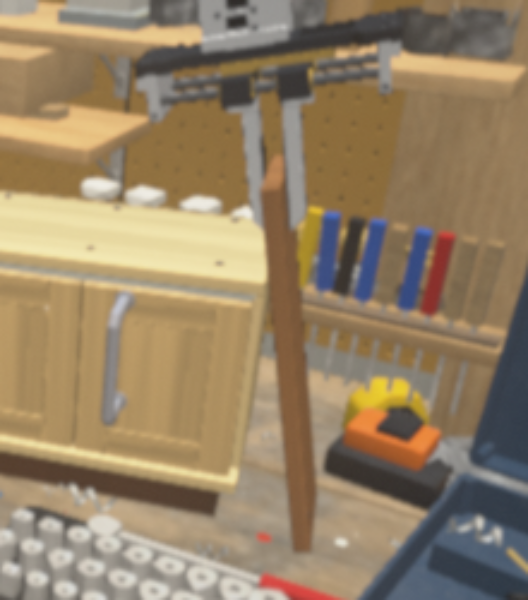

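The panel's foot is on the bench and its face is against the cupboard's right top edge at about (267,260) in the crop. The forces confirm both contacts, so I release.

Call:
arm_command([
  [[0,0,0],[0,0,0],-0.5],
  [[0,0,0],[0,0,0],-0.35],
  [[0,0,0],[0,0,0],-0.2],
  [[0,0,0],[0,0,0],-0.2],
  [[0,0,0],[0,0,0],-0.2],
])

```text
t: 11.33
position: [0.7016, -0.2227, 0.259]
orientation: [0.987, 0.127, 0.012, 0.098]
ft_force: [0.5, 0.5, -0.5]
width: 0.401
gripper_force: 0.0
```

Call:
arm_command([
  [[0,0,0],[0,0,-0.2],-0.2],
  [[0,0,0],[0,0,-0.4],-0.2],
  [[0,0,0],[0,0,-0.7],-0.2],
  [[0,0,0],[0,0,-0.9],-0.2],
  [[0,0,0],[0,0,-0.9],-0.2],
])

```text
t: 11.75
position: [0.6968, -0.2053, 0.3527]
orientation: [0.987, 0.126, 0.013, 0.099]
ft_force: [0.5, -0.1, 1.5]
width: 0.401
gripper_force: 0.0
```

Run:
```python
from h import *
# fitted outline check by brown mask vs predicted panel in both views
from bench import imaging
a,r0=CUP[2],None
go(cup2w(CUP,[-.109,-.035,.30])[0],tool(-90,0))
Rp=R.from_euler("z",CUP[2]-np.pi/2)*R.from_euler("y",-.2)
o=cup2w(CUP,[-.021,-.191,.0014])[0]
ims=[]
for n in("scene","side"):
    i=imaging.grab_frame(n)["frame"]
    P=np.array([[x,y,z] for x in(-.007,.007) for y in(-.045,.045) for z in(0,.31)]);uv=proj(n,Rp.apply(P)+o);print(n,uv.round(0).tolist())
    for u in uv: cv2.circle(i,tuple(int(v) for v in u),1,(0,255,0),-1)
    x0,y0=uv.min(0).astype(int)-45;ims.append(cv2.resize(i[max(y0,0):max(y0,0)+260,x0:x0+190],None,fx=2,fy=2))
cv2.imwrite("pics/v9.png",np.hstack(ims))
```

```text
t 11.75 p [ 0.697 -0.205  0.353] cup [-0.021 -0.117  0.353] q [-0.292  0.769  1.02   1.189 -0.505  1.347 -0.712] F [ 0.505 -0.053  1.497] w 0.401 g 0.0
shift before turn [-2.943 -3.017  1.18 ] turn [ 0.255  0.    -0.006] shift after turn [-2.931 -2.734  1.758]
scene [[420.0, 290.0], [408.0, 138.0], [423.0, 265.0], [413.0, 124.0], [428.0, 290.0], [417.0, 138.0], [430.0, 265.0], [421.0, 123.0]]
side [[374.0, 184.0], [378.0, 119.0], [359.0, 160.0], [358.0, 91.0], [379.0, 181.0], [384.0, 116.0], [364.0, 158.0], [364.0, 88.0]]
```

View pics/v9.png

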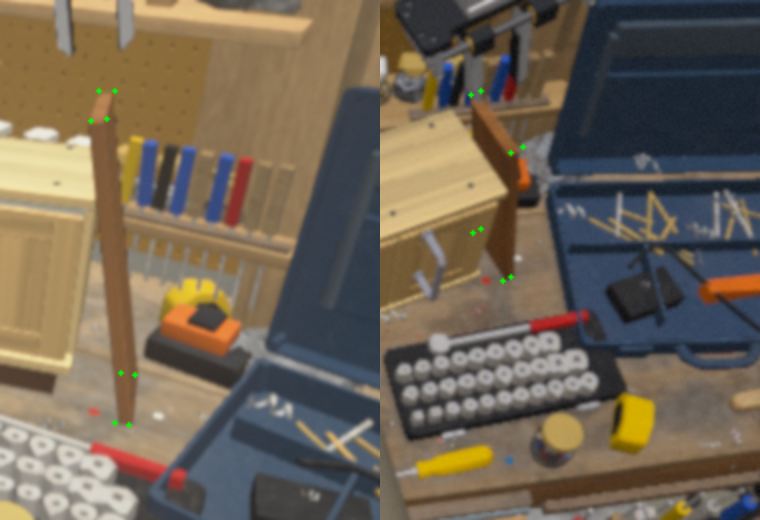

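The panel stands alone against the right end, matching the predicted outline (foot near (125,420) left, (507,278) right), and the gripper is clear above it. Next is the handle.

Call:
arm_command([
  [[0.085,0,0],[0,0,0],-0.15],
  [[0.085,0,0],[0,0,0],-0.15],
  [[0.085,0,0],[0,0,0],-0.15],
  [[0,0,0],[-0.75,-0.7,0],-0.15],
  [[0,0,0],[-0.75,-0.7,0],-0.15],
])

```text
t: 12.27
position: [0.6419, -0.1809, 0.3498]
orientation: [0.992, 0.124, -0.001, 0.001]
ft_force: [0.3, 0.2, -0.1]
width: 0.427
gripper_force: 0.0
```

Call:
arm_command([
  [[0,0,0],[-0.75,-0.7,0],-0.15],
  [[0,0,0],[-0.75,-0.6,0],-0.15],
  [[0,0,0.13],[0,0,0.5],-0.15],
  [[0,0,0],[0,0,0.5],-0.15],
  [[0,0,0],[0,0,0],-0.15],
])

```text
t: 12.68
position: [0.5882, -0.1483, 0.3189]
orientation: [0.997, 0.077, -0.001, -0.001]
ft_force: [-0.2, 0.6, 0.5]
width: 0.425
gripper_force: 0.0
```

Run:
```python
from h import *
go(cup2w(CUP,[-.112,-.035,.177])[0],tool(-96,0))
# wrist-camera check of the bar: project predicted bar top
```

```text
t 12.68 p [ 0.588 -0.148  0.319] cup [-0.111 -0.034  0.319] q [-0.351  0.639  1.008  1.497 -0.549  1.314 -0.707] F [-0.212  0.571  0.481] w 0.425 g 0.0
shift before turn [-0.002  0.046  4.731] turn [-0.004  0.004 -0.001] shift after turn [-0.015  0.032  4.731]
```

Call:
arm_command([
  [[0,0,0],[0,0.04,0.7],-0.15],
  [[0,0,0],[0,0,0.9],-0.15],
  [[0,0,0],[0,0,0.9],-0.15],
  [[0,0,0],[0,0,0.8],-0.15],
  [[0,0,0],[0,0,0.7],-0.15],
])

```text
t: 13.1
position: [0.5899, -0.1512, 0.1999]
orientation: [0.997, 0.077, -0.0, -0.0]
ft_force: [-0.4, 0.3, -0.6]
width: 0.428
gripper_force: 0.0
```

Call:
arm_command([
  [[0,0,0],[0,0,0.5],-0.15],
  [[0,0,0],[0,0,0.23],-0.15],
  [[0,0,0],[0,0,0],-0.3],
  [[0,0,0],[0,0,0],-1],
  [[0,0,0],[0,0,0],-1],
])

```text
t: 13.52
position: [0.5907, -0.1518, 0.1803]
orientation: [0.997, 0.076, 0.001, 0.0]
ft_force: [0.1, -0.2, 0.7]
width: 0.248
gripper_force: 0.0
```

Call:
arm_command([
  [[0,0,0],[0,0,0],-1],
  [[0,0,0],[0,0,0],-1],
  [[0,0,0],[0,0,0],-1],
  [[0,0,0],[0,0,0],-1],
  [[0,0,0],[0,0,0],-1],
])

```text
t: 13.93
position: [0.5892, -0.1486, 0.1797]
orientation: [0.997, 0.077, -0.0, -0.002]
ft_force: [-3.7, 5.5, 5.1]
width: 0.105
gripper_force: 30.0
```

```bash
cat > arc.py <<'E'
from h import *
def pull(t):
    c,s=np.cos(t),np.sin(t); f=np.array([-.055-.13*s,.13-.13*c]); return f+np.array([[c,-s],[s,c]])@[-.054,-.035]
p,r=state(); cp=R.from_euler("z",-CUP[2]).apply(p-[*CUP[:2],0])
y=r.apply([0,1,0]);yaw=np.degrees(np.arctan2(y[1],y[0])-CUP[2]);print("yaw cup",yaw)
import sys
t0=float(sys.argv[1]);n=int(sys.argv[2]);t1=float(sys.argv[3])
off=cp[:2]-pull(t0);c0=np.cos(-t0);ol=np.array([[np.cos(t0),np.sin(t0)],[-np.sin(t0),np.cos(t0)]])@off;print("offset local",ol)
q=cp[:2]
for k in range(n):
    t=t0+(t1-t0)*k/n;u=t0+(t1-t0)*(k+1)/n
    nx=pull(u)+np.array([[np.cos(u),-np.sin(u)],[np.sin(u),np.cos(u)]])@ol
    a=np.radians(yaw)+(t-t0);yv=np.array([np.cos(a),np.sin(a)]);xv=np.array([-yv[1],yv[0]])*-1  # x = y cross (0,0,-1)
    xv=np.cross([*yv,0],[0,0,-1])[:2]
    d=nx-q;print("%.2f"%u,"turn z %.3f"%(-(u-t)/np.radians(45)),"shift",d@xv/.03,d@yv/.03);q=nx
E
python3 arc.py 0 15 1.5
```

```text
t 13.93 p [ 0.589 -0.149  0.18 ] cup [-0.111 -0.035  0.18 ] q [-0.304  0.764  0.904  1.682 -0.685  1.045 -0.587] F [-3.686  5.512  5.113] w 0.105 g 30.0
yaw cup -95.96909664168561
offset local [-0.002  0.   ]
0.10 turn z -0.127 shift -0.290251471147314 0.18880813078620703
0.20 turn z -0.127 shift -0.2862900914250553 0.10241265312739498
0.30 turn z -0.127 shift -0.2652435438269358 0.018526337655810122
0.40 turn z -0.127 shift -0.22795088778947017 -0.059506532949270725
0.50 turn z -0.127 shift -0.17589886382509282 -0.12857503438378817
0.60 turn z -0.127 shift -0.11116262186960106 -0.1859256234538083
0.70 turn z -0.127 shift -0.036322991602735374 -0.22927191315335427
0.80 turn z -0.127 shift 0.04563640708687029 -0.25688582369923985
0.90 turn z -0.127 shift 0.13144811161130637 -0.2676664756187276
1.00 turn z -0.127 shift 0.2176910801056722 -0.26118407834010393
1.10 turn z -0.127 shift 0.3009270775715247 -0.23769706458648163
1.20 turn z -0.127 shift 0.3778377474562769 -0.19814178747865846
1.30 turn z -0.127 shift 0.44535690405728035 -0.14409519109102925
1.40 turn z -0.127 shift 0.5007927716698698 -0.07771194266766855
1.50 turn z -0.127 shift 0.5419352971903312 -0.001638532838765776
```

The handle is gripped (10 mm). I pull along the arc.

Call:
arm_command([
  [[0,0,-0.064],[-0.15,0.1,0],-1],
  [[0,0,-0.064],[-0.15,0.08,0],-1],
  [[0,0,-0.064],[-0.14,0.06,0],-1],
  [[0,0,-0.064],[-0.14,0.04,0],-1],
  [[0,0,0],[0,0,0],-1],
])

```text
t: 14.35
position: [0.5742, -0.1601, 0.1797]
orientation: [0.984, 0.178, 0.0, -0.003]
ft_force: [-2.7, 6.3, 5.3]
width: 0.098
gripper_force: 30.0
```

```bash
python3 arc.py 0.2 13 1.5
```

```text
t 14.35 p [ 0.574 -0.16   0.18 ] cup [-0.128 -0.042  0.18 ] q [-0.264  0.726  0.85   1.715 -0.64   1.004 -0.389] F [-2.674  6.283  5.253] w 0.098 g 30.0
yaw cup -84.34026144769362
offset local [-0.001  0.001]
0.30 turn z -0.127 shift -0.266660906577953 0.01632794972830961
0.40 turn z -0.127 shift -0.2291373230062826 -0.06159413805903066
0.50 turn z -0.127 shift -0.17688098383199122 -0.13050818673779782
0.60 turn z -0.127 shift -0.11197518439354272 -0.18766681065802687
0.70 turn z -0.127 shift -0.03700751409245298 -0.23079127585848142
0.80 turn z -0.127 shift 0.0450333026305321 -0.2581623459987485
0.90 turn z -0.127 shift 0.13087655730744435 -0.2686888228867311
1.00 turn z -0.127 shift 0.21709995026836268 -0.26195104910713235
1.10 turn z -0.127 shift 0.30026602692958987 -0.2382176384382663
1.20 turn z -0.127 shift 0.3770592182603725 -0.19843476706839294
1.30 turn z -0.127 shift 0.4444180220572827 -0.14418845253692
1.40 turn z -0.127 shift 0.49965705537593275 -0.07764132422007079
1.50 turn z -0.127 shift 0.5405741122747603 -0.0014464061222324287
```

Call:
arm_command([
  [[0,0,-0.127],[-0.267,0.016,0],-1],
  [[0,0,-0.127],[-0.23,-0.06,0],-1],
  [[0,0,-0.127],[-0.177,-0.13,0],-1],
  [[0,0,-0.127],[-0.112,-0.188,0],-1],
  [[0,0,-0.127],[-0.037,-0.23,0],-1],
])

```text
t: 14.77
position: [0.545, -0.1591, 0.1798]
orientation: [0.909, 0.416, 0.003, 0.001]
ft_force: [5.9, 1.0, -4.9]
width: 0.101
gripper_force: 30.0
```

```bash
python3 arc.py 0.7 8 1.5
```

```text
t 14.77 p [ 0.545 -0.159  0.18 ] cup [-0.156 -0.033  0.18 ] q [-0.21   0.638  0.72   1.799 -0.529  0.901  0.038] F [ 5.926  1.014 -4.866] w 0.101 g 30.0
yaw cup -55.643466906651355
offset local [-0.    -0.003]
0.80 turn z -0.127 shift 0.05690062042346058 -0.2622456182689216
0.90 turn z -0.127 shift 0.1427528286980544 -0.272698819863362
1.00 turn z -0.127 shift 0.22897043922728091 -0.26588745261232005
1.10 turn z -0.127 shift 0.31211622795474675 -0.24208306423357864
1.20 turn z -0.127 shift 0.38887543466559255 -0.20223466057271092
1.30 turn z -0.127 shift 0.45618791201594616 -0.14793087173476224
1.40 turn z -0.127 shift 0.5113701239506494 -0.08133661841518797
1.50 turn z -0.127 shift 0.552222129817409 -0.005106803343523885
```

Call:
arm_command([
  [[0,0,-0.127],[0.045,-0.258,0],-1],
  [[0,0,-0.127],[0.13,-0.27,0],-1],
  [[0,0,-0.127],[0.217,-0.262,0],-1],
  [[0,0,-0.127],[0.3,-0.238,0],-1],
  [[0,0,0],[0,0,0],-1],
])

```text
t: 15.18
position: [0.5279, -0.1241, 0.1798]
orientation: [0.809, 0.588, 0.002, 0.001]
ft_force: [2.9, 1.2, -3.6]
width: 0.101
gripper_force: 30.2
```

```bash
python3 arc.py 1.1 4 1.5
```

```text
t 15.18 p [ 0.528 -0.124  0.18 ] cup [-0.164  0.005  0.18 ] q [-0.22   0.575  0.616  1.863 -0.439  0.838  0.306] F [ 2.856  1.163 -3.595] w 0.101 g 30.2
yaw cup -32.831124788550824
offset local [-0.002 -0.002]
1.20 turn z -0.127 shift 0.3847985439082699 -0.19794443868777398
1.30 turn z -0.127 shift 0.4522113420133837 -0.14376523842755323
1.40 turn z -0.127 shift 0.5075166268962561 -0.07727315955177658
1.50 turn z -0.127 shift 0.5485095513745264 -0.0011190314173352308
```

Call:
arm_command([
  [[0,0,-0.127],[0.38,-0.2,0],-1],
  [[0,0,-0.127],[0.45,-0.145,0],-1],
  [[0,0,-0.127],[0.5,-0.08,0],-1],
  [[0,0,-0.1],[0.45,0,0],-1],
  [[0,0,0],[0,0,0],-1],
])

```text
t: 15.6
position: [0.5238, -0.0687, 0.1797]
orientation: [0.685, 0.728, 0.001, 0.0]
ft_force: [1.8, 0.7, -0.8]
width: 0.098
gripper_force: 30.4
```

```bash
python3 arc.py 1.48 1 1.5
```

```text
t 15.60 p [ 0.524 -0.069  0.18 ] cup [-0.153  0.059  0.18 ] q [-0.266  0.535  0.515  1.897 -0.36   0.8    0.504] F [ 1.841  0.695 -0.786] w 0.098 g 30.4
yaw cup -11.339912198691627
offset local [-0.002 -0.001]
1.50 turn z -0.025 shift 0.11177206467514111 0.01026162900656342
```

The door is at about 1.47 rad. I let go, back off upward and check.

Call:
arm_command([
  [[0,0,0],[0,0,0],-0.6],
  [[0,0,0],[0,0,0],-0.4],
  [[0,0,0],[0,0,0],-0.3],
  [[0,0,0],[0,0,0],-0.3],
  [[0,0,0],[0,0,0],-0.3],
])

```text
t: 16.02
position: [0.5223, -0.0712, 0.1788]
orientation: [0.687, 0.727, -0.0, -0.0]
ft_force: [-0.2, -0.1, -0.4]
width: 0.347
gripper_force: 0.0
```

Call:
arm_command([
  [[0,0,0],[0,0,-0.3],-0.3],
  [[0,0,0],[0,0,-0.7],-0.3],
  [[0,0,0],[0,0,-0.9],-0.3],
  [[0,0,0],[0,0,-0.9],-0.3],
  [[0,0,0],[0,0,-0.9],-0.3],
])

```text
t: 16.43
position: [0.5222, -0.0709, 0.2917]
orientation: [0.686, 0.727, -0.0, 0.0]
ft_force: [0.2, 0.6, 0.0]
width: 0.347
gripper_force: 0.0
```

Call:
arm_command([
  [[0,0,0],[0,-0.5,-0.9],-0.3],
  [[0,0,0],[0,-0.5,-0.8],-0.3],
  [[0,0,0],[0,-0.5,-0.5],-0.3],
  [[0,0,0],[0,0,0],-0.3],
  [[0,0,0],[0,0,0],-0.3],
])

```text
t: 16.85
position: [0.4778, -0.0733, 0.357]
orientation: [0.686, 0.727, 0.001, 0.001]
ft_force: [1.0, -0.6, -0.7]
width: 0.347
gripper_force: 0.0
```

Run:
```python
from h import *
state()
from bench import imaging
# numeric check: handle (grey bar) and panel vs the models, by normalised differences
def pull(t):
    c,s=np.cos(t),np.sin(t); f=np.array([-.055-.13*s,.13-.13*c]); return f+np.array([[c,-s],[s,c]])@[-.054,-.035]
im={n:imaging.grab_frame(n)["frame"] for n in("scene","side")}
for n in im: cv2.imwrite(f"pics/end_{n}.png",im[n])
for t in(0,1.2,1.3,1.4,1.45,1.5):
    o=[]
    for n in("scene",):
        P=cup2w(CUP,[[*pull(t),z] for z in np.linspace(.13,.195,8)]);uv=proj(n,P).round().astype(int)
        o.append([im[n][v,u].tolist() for u,v in uv[::2]])
    print(t,uv[0],o)
old=cv2.imread("pics/scene0.png")
Rp=R.from_euler("z",CUP[2]-np.pi/2)*R.from_euler("y",-.2);o=cup2w(CUP,[-.021,-.191,.0014])[0]
for x in (-.03,0,.03):
    P=Rp.apply([[-.007,x,z] for z in(.03,.1,.2,.29)])+o
    print("panel",[im["scene"][v,u].tolist() for u,v in proj("scene",P).round().astype(int)])
```

```text
t 16.85 p [ 0.478 -0.073  0.357] cup [-0.199  0.067  0.357] q [-0.385  0.269  0.632  1.746 -0.172  1.179  0.354] F [ 1.028 -0.575 -0.745] w 0.347 g 0.0
0 [345 231] [[[119, 140, 151], [124, 142, 152], [136, 159, 171], [102, 144, 166]]]
1.2 [308 240] [[[173, 226, 239], [159, 214, 229], [168, 222, 236], [104, 147, 169]]]
1.3 [301 238] [[[170, 224, 237], [160, 215, 230], [166, 220, 235], [104, 147, 169]]]
1.4 [294 236] [[[167, 221, 235], [160, 216, 230], [164, 219, 233], [107, 149, 172]]]
1.45 [290 234] [[[127, 130, 135], [126, 129, 135], [126, 130, 135], [126, 128, 133]]]
1.5 [287 233] [[[118, 123, 130], [116, 122, 129], [118, 123, 129], [118, 123, 130]]]
panel [[97, 118, 138], [99, 124, 149], [60, 92, 124], [57, 87, 121]]
panel [[62, 92, 127], [63, 93, 129], [60, 93, 128], [57, 88, 122]]
panel [[61, 92, 128], [62, 94, 130], [62, 93, 128], [79, 124, 173]]
```

The handle bar appears where the model puts it at 1.45–1.5 rad, the panel is still leaning in place, and the robot is clear. I hand the job in.

```bash
python3 -c "
from bench import robot
print(robot.finish_job())"
```

```text
the job is handed in; nothing more can be done
None
```

The job is handed in, though the call returned no verdict: the panel leans at about 0.2 rad against the cupboard's right-hand end, the door is folded open to about 1.47 rad and let go, and the arm stayed well clear of the glue bottle, though I did not image it again at the end.

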